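# Line up a clay study and the feeler arm

## Robot

A 7-joint arm with a two-finger parallel gripper is mounted at the origin on the work surface. World frame = base frame: x ahead of the robot, y to its left, z up, the work surface at z = 0. Lengths are in m, angles in rad, forces in N, time in s.
With the tool pointing down it reaches from about 0.35 to 0.9 m from the base axis. Payload 8.1 kg.
Tool frame: the origin (TCP) lies between the finger pads; the fingertips stand 14 mm ahead of it and the grasp point (between the pads) lies 5 mm behind it; z points along the fingers, y is the line along which they close (so a half turn about z gives the same grasp; the last joint's range is limited). The gripper opens to 92 mm and grips with 3 to 60 N. Pads are 19 mm wide; open, the fingers measure 130 mm over their backs; the gripper's body (75 mm by 190 mm) begins 47 mm behind the grasp point.
Start: joints at [1.07, 0.434, 0.025, 1.573, -0.012, 1.134, -0.075], TCP at [0.242, -0.576, 0.219] pointing down, gripper open.
Joint ranges: [-2.62, 2.62], [-0.44, 2.09], [-1.27, 1.32], [0.08, 2.57], [-1.32, 4.46], [0.12, 2], [-2.74, 2.74]. Speed limits (rad/s): [2.22, 2.22, 3.01, 3.01, 3.14, 3.14, 3.14].

## Interface

Orientations are given as a 3x3 rotation matrix whose columns are the frame's x, y, z axes.
In Python, from rig import bot gives the robot as it stands.
- The arm moves only by the tool arm_command, never from a script. Its argument "steps" is a list of rows, each a list of 3 entries, a list of its own where there are three numbers: the shift along the tool's x, y, z in units of 30 mm (1.0 is 30 mm), then the turn, a rotation vector about the tool's x, y, z in units of 5 degrees (1.0 is 5 degrees), then the finger opening in mm, from 0 to 91.8. A call has 1 to 12 rows; each row shifts and turns the commanded pose from where the row before left it, along the tool's axes as they then stand; what a row does not reach is not made up. A row lasts 1/10 s, in which the tool goes at most 50 mm and 8.59 degrees, less where a joint would pass 70% of its speed; a pose out of reach is approached as far as the arm can. A call is refused whole if a number of a shift passes 1 or a number of a turn 1, either way. A call with a gripper value outside its range is refused whole. The fingers move at their own pace and stop on an object; "force" is the grip in N (left out, the last holds). Time passes only in rows, so rows that do not move let the fingers close. It gives the time, the measured TCP pose, the force, the opening and the grip force at its end, in the units of the state.
- bot.read_state(): the state, without advancing time (a new reading comes with each control period).
- bot.get_image(name): name is "scene" or "top" or "wrist"; returns a dict with "frame" (480x640x3 uint8, blue, green, red), "mtx" (3x3 intrinsics, pixels), "camera_from_world" (4x4, takes a point from world to camera coordinates); the wrist camera has in their place "hand_eye" (4x4, takes a point from camera to tool coordinates, whose origin is the TCP and whose axes are the flange's). Camera axes: x right, y down, z forward; pixel columns grow to the right and rows downward; lengths in m; the calibration is good to about 2 mm. A picture is of the moment at which its call begins: read the wrist's pose just before it. There is no depth.
- bot.finish_job(): hands the job in; it is judged then, once.
Trained networks look in a picture, given as the dict that the camera call returned (one of the last four; its "shot" number tells which), for a name from the list of things; names that differ only in an ending like _2 or _b are one class to them, and where a whole thing is asked for, a point or a joint stands for the part that bears it (a point fixed in the world has none). Each returns a list of dicts, best first, with "conf" (0 to 1); they miss things now and then, are a little off and sometimes report something else, mostly with a low value. They report only what shows in the picture. A call takes as long as a camera call. They do not tell look-alikes from the thing itself.
- bot.find_in(picture, name): "point" ([x, y, z] in m, in the coordinates of the camera as it stood for that picture, good to about 4 mm: the middle of the surface that is visible of it).
- bot.landmark_of(picture, name): "point" ([x, y, z] in m, in the coordinates of the camera as it stood for that picture, good to about 4 mm: a listed point, or the origin of a listed thing).
The state is a dict: "clock": time; "joint_positions": joint angles; "joint_velocities": joint speeds; "joint_torque": joint torques, N m; "ee_pos": TCP position; "eef_rot": TCP orientation; "wrist_force": force on the tool from outside, world axes, zero at the start; "ft_torque": the same for the moment, N m; "grip_width": finger opening in m; "grip_force": force on a finger pad.
Only numpy, scipy, OpenCV 4.12 (cv2) and the standard library are available. Lean on these libraries where they do the work, as an engineer would, in place of code of your own. Each camera call takes 0.05 s, during which the arm holds its last target. There are 200 camera calls.

## Task

In the clay modelling studio, push the turntable round by its spokes with a fingertip until its arrow arm points straight at the feeler post; then, with the turntable left so, push the arm on top of the post round with a fingertip until it points straight at the centre of the turntable, and take the hand away. Push gently and grasp nothing, never touch the clay model or shift it on its turntable, and leave everything else on the bench where it stands.

Things in the scene. Friction and masses are not known exactly. Their poses are not given: they have to be found in the camera images.
- hub (a point): Centre of the turntable platter's top face, on its vertical turning axis, 66 mm above the bench; turns with the platter: its x axis points along the arrow arm, z up. Platter: plywood disc 170 mm across, 16 mm thick. Four level steel arms stick out of its edge at 53 to 63 mm above the bench: the arrow arm along +x, plain round spokes (10 mm thick, ending 142 mm from the axis) along +y, -x, -y.
- arrow_tip (a point): Point of the turntable's arrow arm, 148 mm from the turntable axis, 58 mm above the bench. The arrow arm is flat, 12 mm wide and 10 mm high, with an open arrow head about 42 mm wide that begins 120 mm from the axis.
- platter (a joint): Turning angle of the platter in rad, 0 at the start, counter-clockwise from above positive; a full turn either way is free. It needs about 2 N at 120 mm from the axis and stays where it is left.
- clay: Brown clay model like a small car, 112 mm long (x, its low nose to +x, above the arrow arm), 62 mm wide, 40 mm high, lying loose on the middle of the platter; origin at the centre of its underside (66 mm above the bench), its top at 106 mm. Not to be touched.
- pivot (a point): Centre of the feeler arm's hub on the post's axis, 150 mm above the bench; turns with the arm: its x axis points along the arm, z up. Hub 36 mm across, its top 160 mm above the bench. The arm is a level aluminium bar 12 mm wide and high (144 to 156 mm above the bench) out to 110 mm from the axis, then a 6 mm needle. It passes well above platter and clay.
- feeler_tip (a point): End of the feeler arm's needle, 127 mm from the post axis, 150 mm above the bench.
- feeler (a joint): Turning angle of the feeler arm in rad, 0 when it points straight away from the robot (+x), counter-clockwise from above positive; more than half a turn either way is free. It needs about 1.5 N at 85 mm from the axis and stays where it is left.
- tape: Bystander: roll of black tape lying flat, 80 mm across, 19 mm high; origin at the centre of its underside.
- offcut: Bystander: brown clay offcut, 34 x 50 x 35 mm; origin at the centre of its underside.
- mug: Bystander: white mug, 76 mm across, 85 mm high; origin at the centre of its underside.
- brush: Bystander: brush 200 mm long lying along its x axis, handle to -x, origin about mid-length.
- bottle: Bystander: white bottle with a black cap, 60 mm across, 160 mm high; origin at the centre of its underside.
- spatula: Bystander: spatula 280 mm long lying along its x axis, handle to -x, origin about mid-length.
- sander: Bystander: cork sanding block, 60 x 100 x 35 mm; origin at the centre of its underside.
- stand: The turntable as a whole; origin on its axis at bench height. Its round dark stand, 176 mm across at the foot, is fixed to the bench and does not turn with the platter.
- post: The feeler post as a whole: a steel rod 26 mm thick on a round dark foot 68 mm across, fixed to the bench; origin on its axis at bench height. Does not turn with the arm.
Mind the look-alikes: they are no part of the job. Leave any yellow look-alike of the post alone.

How it is judged:
On the way, in this order (a step that is already met when the one before it is completed fails the run):
1. the arrow arm points at the feeler post and the turntable is at rest (y of pivot in the frame of hub between -0.016 and 0.016 m and x of pivot in the frame of hub above 0 m and velocity of joint platter between -0.05 and 0.05 rad/s), for 0.3 s.
2. the feeler arm points at the turntable's centre, with the arrow arm still pointing at the post (all of step 1 and y of hub in the frame of pivot between -0.016 and 0.016 m and x of hub in the frame of pivot above 0 m and velocity of joint feeler between -0.05 and 0.05 rad/s), for 0.3 s.
At the end, for the whole second after the job is handed in: The line of the arrow arm passes within 16 mm of the post's axis, the line of the feeler arm passes within 16 mm of the turntable's axis, both arms pointing towards one another and at rest; the clay sits on the platter within 8 mm and 0.12 rad of its place; no bystander has moved 15 mm (all of step 2 and distance between clay and hub below 0.008 m and angle between the x axis of clay and the x axis of hub, either way round below 0.12 rad and distance of each of tape, offcut, mug, brush, bottle, spatula, sander from where it was at the start of the episode below 0.015 m); the robot touches nothing.
It fails at once if the clay model is touched by the robot (contact force between any of the fingers, the arm and clay above 0.5 N).
It fails at once if the clay model is lifted or shifted on the platter by 12 mm (distance between clay and hub above 0.012 m).
It fails at once if the turntable or the feeler arm is pinched or pushed harder than 20 N (contact force between the fingers and stand above 20 N or contact force between the fingers and post above 20 N).
It fails at once if a bystander is lifted, carried or shifted by more than 20 mm (distance of any of tape, offcut, mug, brush, bottle, spatula, sander from where it was at the start of the episode above 0.02 m).
It also fails if it takes over 72 s, if anything falls off the work surface, if the arm or the gripper's body presses on something with over 40 N, if the wrist force passes 120 N, or if a joint passes its speed limit or range.

## Working session

There is one attempt and no reset: what is moved stays moved. The work goes in short steps, Python scripts to look and compute and a tool call to move; the robot and the scene stay as the last step left them, time stands still between calls to the robot, and variables do not carry over. Pictures are saved under pics/ and viewed, at most 10 in all, crops included, and the job is handed in when it is done.

Besides the shell and the picture viewer there is one more tool, called after ">>>" in YAML: its name, and indented under it one key for each argument. arm_command: Moves the arm, as the interface text tells. Its arguments: {"type":"object","properties":{"steps":{"type":"array"},"force":{"type":"number"}},"required":["steps"]}

```bash
mkdir -p pics; cat > h.py <<'E'
import numpy as np,cv2
from rig import bot
def world(pic,p):
    return (np.linalg.inv(pic["camera_from_world"])@np.r_[p,1])[:3]
def proj(pic,w):
    c=pic["camera_from_world"]@np.r_[w,1]; u=pic["mtx"]@c[:3]; return u[:2]/u[2]
E
python3 - <<'E'
from h import *
np.set_printoptions(precision=3,suppress=True)
s=bot.read_state();print(s["clock"],s["ee_pos"],s["eef_rot"])
for c in("top","scene"):
    p=bot.get_image(c);cv2.imwrite(f"pics/{c}0.png",p["frame"])
    for n in("hub","arrow_tip","pivot","feeler_tip","clay","stand","post","tape","offcut","mug","brush","bottle","spatula","sander"):
        for d in bot.landmark_of(p,n)[:3]:
            w=world(p,d["point"]);print(c,n,round(d["conf"],2),w,proj(p,w).round())
E
```

```text
0.0 [ 0.242 -0.576  0.218] [[ 0.922  0.387 -0.001]
 [ 0.387 -0.922  0.001]
 [-0.    -0.002 -1.   ]]
top hub 0.62 [0.542 0.141 0.065] [266. 214.]
top hub 0.46 [ 0.43  -0.395 -0.   ] [456. 256.]
top arrow_tip 0.86 [0.398 0.176 0.059] [253. 267.]
top arrow_tip 0.19 [ 0.58  -0.145 -0.002] [368. 205.]
top pivot 0.75 [ 0.581 -0.15   0.145] [376. 193.]
top pivot 0.59 [ 0.174 -0.362  0.149] [466. 355.]
top feeler_tip 0.95 [ 0.693 -0.096  0.147] [354. 151.]
top feeler_tip 0.95 [ 0.301 -0.369  0.149] [466. 303.]
top clay 0.6 [0.541 0.145 0.064] [265. 215.]
top clay 0.3 [ 0.394 -0.014 -0.001] [323. 269.]
top stand 0.58 [0.541 0.146 0.001] [267. 218.]
top post 0.86 [ 0.174 -0.36   0.001] [448. 348.]
top post 0.81 [ 0.576 -0.147  0.   ] [368. 206.]
top tape 0.84 [ 0.716 -0.01  -0.004] [321. 160.]
top offcut 0.57 [ 0.395 -0.014 -0.002] [323. 269.]
top mug 0.76 [ 0.668  0.399 -0.001] [181. 176.]
top brush 0.65 [ 0.428 -0.394  0.002] [456. 256.]
top bottle 0.98 [ 0.662 -0.403 -0.001] [455. 177.]
top bottle 0.19 [ 0.395 -0.014 -0.   ] [323. 269.]
top spatula 0.8 [ 0.407  0.383 -0.005] [184. 265.]
top
[... 421 characters left out ...]
.696 -0.093  0.15 ] [230. 311.]
scene feeler_tip 0.67 [ 0.303 -0.364  0.15 ] [192. 125.]
scene clay 0.64 [0.539 0.145 0.067] [374. 292.]
scene stand 0.8 [ 0.542  0.149 -0.001] [372. 306.]
scene post 0.69 [ 0.581 -0.146  0.002] [240. 282.]
scene post 0.64 [ 0.175 -0.355  0.001] [229. 131.]
scene tape 0.83 [ 0.719 -0.006 -0.005] [277. 361.]
scene offcut 0.93 [ 0.398 -0.007 -0.003] [324. 233.]
scene mug 0.88 [0.668 0.401 0.002] [480. 401.]
scene brush 0.69 [ 0.433 -0.394  0.002] [172. 201.]
scene bottle 0.63 [ 0.659 -0.4   -0.002] [123. 280.]
scene spatula 0.72 [0.4   0.384 0.003] [490. 279.]
scene spatula 0.53 [ 0.54   0.147 -0.001] [371. 305.]
scene sander 0.84 [0.767 0.193 0.004] [364. 417.]
```

View pics/top0.png

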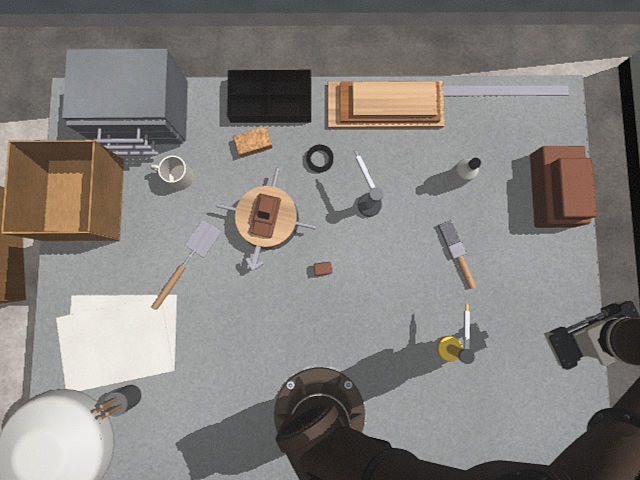

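```bash
python3 - <<'E'
import cv2,numpy as np
f=cv2.imread("pics/scene0.png")
a=cv2.resize(f[40:340,140:540],(800,600),interpolation=cv2.INTER_CUBIC)
cv2.imwrite("pics/crop0.png",a)
E
```

```text
(no output)
```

View pics/crop0.png

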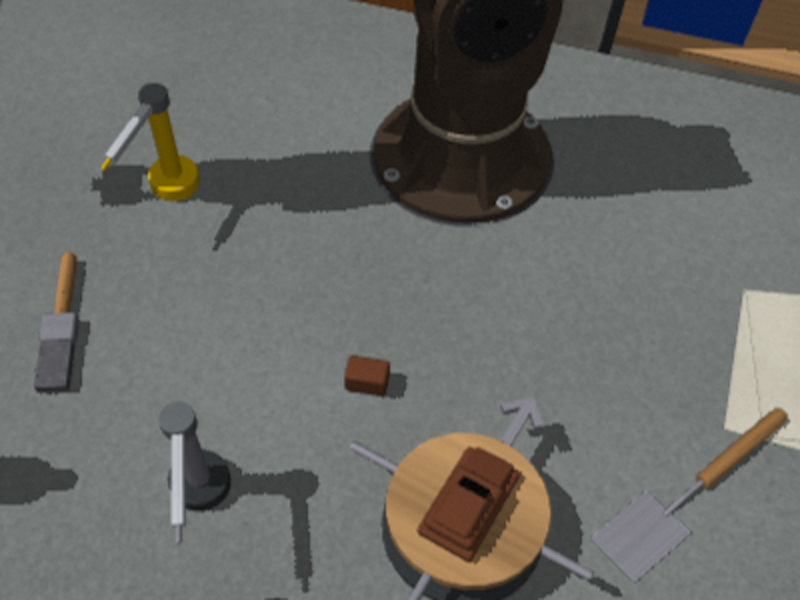

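Two posts: grey steel at top pixel (369,200), crop (185,460), and yellow at top (450,348), crop (165,140). The grey one fits the description and the yellow one is the look-alike to leave alone, which the crop confirms. The arrow points to (253,262) in the top view. The turntable needs about +111° CCW and the feeler about +72° CCW.

```bash
cat >> h.py <<'E'
H=np.array([.540,.1445]);P=np.array([.579,-.1485])
def yawy(R): return np.degrees(np.arctan2(R[1,1],R[0,1]))
def rows(wps,start=None):
    """wps: list of (x,y,z,yaw_of_tool_y_deg), one per row; prints rows in tool units"""
    s=bot.read_state(); p=np.array(s["ee_pos"]);a=yawy(np.array(s["eef_rot"]))
    if start is not None: p=np.array(start[:3]);a=start[3]
    out=[]
    for w in wps:
        r=np.radians(a);Y=np.array([np.cos(r),np.sin(r),0]);Z=np.array([0,0,-1.]);X=np.cross(Y,Z)
        T=np.array([X,Y,Z]);d=np.round(T@(np.array(w[:3])-p)/.03,2)
        t=np.round(-((w[3]-a+180)%360-180)/5,2)
        p=p+T.T@d*.03;a=a-t*5
        out.append([list(map(float,d)),[0,0,float(t)],0])
    for i in range(0,len(out),12): print(str(out[i:i+12]).replace(" ",""))
    print("end",p.round(4),round(a,1),"max",max(max(map(abs,o[0]+o[1])) for o in out))
def line(a,b,n): return [tuple(np.array(a)+(np.array(b)-np.array(a))*k/n) for k in range(1,n+1)]
def arc(C,a0,a1,n,r,off,z):
    """spoke angle a0->a1 deg, TCP at radius r along it and off behind, tool y tangential"""
    o=[]
    for k in range(1,n+1):
        t=np.radians(a0+(a1-a0)*k/n);e=np.array([np.cos(t),np.sin(t)]);g=np.array([-e[1],e[0]])
        q=C+r*e-off*g;o.append((q[0],q[1],z,np.degrees(t)+90))
    return o
E
python3 - <<'E'
from h import *
s=bot.read_state();p=s["ee_pos"];a=yawy(np.array(s["eef_rot"]));print(a)
st=arc(H,-103.7,-103.7,1,.122,.05,.16)[0];print(st)
rows(line((*p,a),(.30,-.44,.25,-60),5)+line((.30,-.44,.25,-60),st,19))
E
```

```text
-67.21463817251959
(np.float64(0.4625282901801123), np.float64(0.0378129146635681), 0.16, np.float64(-13.700000000000003))
[[[0.71,-0.69,-0.21],[0,0,-0.29],0],[[0.72,-0.67,-0.21],[0,0,-0.29],0],[[0.74,-0.65,-0.21],[0,0,-0.29],0],[[0.76,-0.63,-0.21],[0,0,-0.28],0],[[0.77,-0.61,-0.21],[0,0,-0.29],0],[[0.67,-0.59,0.16],[0,0,-0.49],0],[[0.69,-0.55,0.16],[0,0,-0.49],0],[[0.71,-0.53,0.15],[0,0,-0.49],0],[[0.74,-0.49,0.16],[0,0,-0.48],0],[[0.75,-0.46,0.16],[0,0,-0.49],0],[[0.78,-0.43,0.16],[0,0,-0.49],0],[[0.79,-0.4,0.16],[0,0,-0.48],0]]
[[[0.81,-0.36,0.15],[0,0,-0.49],0],[[0.82,-0.33,0.16],[0,0,-0.49],0],[[0.84,-0.29,0.16],[0,0,-0.49],0],[[0.84,-0.26,0.16],[0,0,-0.48],0],[[0.86,-0.22,0.16],[0,0,-0.49],0],[[0.87,-0.18,0.15],[0,0,-0.49],0],[[0.87,-0.15,0.16],[0,0,-0.49],0],[[0.88,-0.11,0.16],[0,0,-0.48],0],[[0.88,-0.07,0.16],[0,0,-0.49],0],[[0.89,-0.03,0.16],[0,0,-0.49],0],[[0.88,-0.0,0.15],[0,0,-0.49],0],[[0.89,0.04,0.16],[0,0,-0.48],0]]
end [0.4625 0.0379 0.16  ] -13.7 max 0.89
```

>>> arm_command:
  steps:
    - [[0.7, -0.7, -0.2], [0, 0, -0.3], 0]
    - [[0.7, -0.7, -0.2], [0, 0, -0.3], 0]
    - [[0.75, -0.65, -0.2], [0, 0, -0.3], 0]
    - [[0.75, -0.6, -0.2], [0, 0, -0.3], 0]
    - [[0.75, -0.6, -0.2], [0, 0, -0.3], 0]
    - [[0.7, -0.6, 0.1], [0, 0, -0.5], 0]
    - [[0.7, -0.55, 0.1], [0, 0, -0.5], 0]
    - [[0.7, -0.55, 0.1], [0, 0, -0.5], 0]
    - [[0.75, -0.5, 0.1], [0, 0, -0.5], 0]
    - [[0.75, -0.45, 0.1], [0, 0, -0.5], 0]
    - [[0.8, -0.45, 0.1], [0, 0, -0.5], 0]
    - [[0.8, -0.4, 0.1], [0, 0, -0.5], 0]

```text
clock: 2.7
ee_pos: [0.358, -0.2601, 0.2275]
eef_rot: [[0.67, 0.742, 0.0], [0.742, -0.67, -0.0], [-0.0, 0.0, -1.0]]
wrist_force: [0.3, -0.1, -0.3]
grip_width: 0.0022
grip_force: 0.0
```

>>> arm_command:
  steps:
    - [[0.8, -0.35, 0.2], [0, 0, -0.5], 0]
    - [[0.8, -0.35, 0.2], [0, 0, -0.5], 0]
    - [[0.85, -0.3, 0.2], [0, 0, -0.5], 0]
    - [[0.85, -0.25, 0.2], [0, 0, -0.5], 0]
    - [[0.85, -0.2, 0.2], [0, 0, -0.5], 0]
    - [[0.85, -0.2, 0.2], [0, 0, -0.5], 0]
    - [[0.85, -0.15, 0.2], [0, 0, -0.5], 0]
    - [[0.9, -0.1, 0.2], [0, 0, -0.5], 0]
    - [[0.9, -0.05, 0.2], [0, 0, -0.5], 0]
    - [[0.9, 0, 0.2], [0, 0, -0.4], 0]
    - [[0.9, 0, 0.2], [0, 0, -0.4], 0]
    - [[0, 0, 0], [0, 0, 0], 0]

```text
clock: 3.9
ee_pos: [0.4487, 0.0206, 0.1612]
eef_rot: [[0.265, 0.964, 0.0], [0.964, -0.265, 0.002], [0.002, -0.0, -1.0]]
wrist_force: [-0.7, -0.3, 0.1]
grip_width: 0.0001
grip_force: 0.0
```

```bash
python3 - <<'E'
from h import *
s=bot.read_state();print(s["clock"],s["ee_pos"],yawy(np.array(s["eef_rot"])),s["wrist_force"],s["joint_positions"],s["grip_width"])
p=s["ee_pos"];a=yawy(np.array(s["eef_rot"]))
st=arc(H,-103.7,-103.7,1,.122,.055,.06)[0]
rows(line((*p,a),(*st[:2],.13,st[3]),3)+line((*st[:2],.13,st[3]),st,4)+arc(H,-107,-94,5,.122,.033,.06))
E
```

```text
3.9 [0.44873209 0.02062594 0.16120791] -15.343854102318371 [-0.72828014 -0.32902138  0.1319135 ] [ 0.25875311  0.26183539 -0.50322009  2.02623014  0.15893637  0.89014287
 -0.59818017] 8.294917053159294e-05
[[[0.22,0.04,0.35],[0,0,-0.11],0],[[0.23,0.05,0.34],[0,0,-0.11],0],[[0.22,0.04,0.35],[0,0,-0.11],0],[[-0.0,0.0,0.58],[0,0,0.0],0],[[-0.0,0.0,0.59],[0,0,0.0],0],[[-0.0,0.0,0.58],[0,0,0.0],0],[[-0.0,0.0,0.58],[0,0,0.0],0],[[0.01,0.69,0.0],[0,0,0.14],0],[[-0.04,0.18,0.0],[0,0,-0.52],0],[[-0.05,0.19,0.0],[0,0,-0.52],0],[[-0.05,0.18,0.0],[0,0,-0.52],0],[[-0.04,0.19,0.0],[0,0,-0.52],0]]
end [0.4986 0.0251 0.0601] -4.0 max 0.69
```

>>> arm_command:
  steps:
    - [[0.2, 0, 0.35], [0, 0, -0.1], 0]
    - [[0.25, 0.05, 0.35], [0, 0, -0.1], 0]
    - [[0.2, 0.05, 0.35], [0, 0, -0.1], 0]
    - [[0, 0, 0.6], [0, 0, 0], 0]
    - [[0, 0, 0.6], [0, 0, 0], 0]
    - [[0, 0, 0.6], [0, 0, 0], 0]
    - [[0, 0, 0.55], [0, 0, 0], 0]
    - [[0, 0, 0], [0, 0, 0], 0]
    - [[0, 0.35, 0], [0, 0, 0], 0]
    - [[0, 0.3, 0], [0, 0, 0], 0]
    - [[0, 0.2, 0], [0, 0, 0], 0]
    - [[0, 0.2, 0], [0, 0, 0], 0]

```text
clock: 5.1
ee_pos: [0.488, 0.0266, 0.0601]
eef_rot: [[0.246, 0.969, 0.001], [0.969, -0.246, 0.0], [0.0, 0.001, -1.0]]
wrist_force: [0.4, 0.9, 0.7]
grip_width: 0.0009
grip_force: 0.0
```

```bash
python3 - <<'E'
from h import *
s=bot.read_state();print(s["clock"],s["ee_pos"],yawy(np.array(s["eef_rot"])),s["wrist_force"])
p=np.array(s["ee_pos"]);d=p[:2]-H
# spoke angle implied if in contact
r=np.hypot(*d);a=np.degrees(np.arctan2(d[1],d[0]))+np.degrees(np.arcsin(.024/r));print("implied spoke",a,r)
rows(arc(H,a,0,36,.122,.024,.06))
q=bot.get_image("top");cv2.imwrite("pics/top1.png",cv2.resize(q["frame"][130:310,180:420],(800,600)))
E
```

```text
5.1 [0.48799549 0.0266115  0.06007796] -14.246937776634972 [0.37676687 0.89686935 0.65314651]
implied spoke -103.06902387449475 0.1288493984143396
[[[0.12,0.2,0.0],[0,0,-0.81],0],[[-0.03,0.21,0.0],[0,0,-0.57],0],[[-0.04,0.2,0.0],[0,0,-0.57],0],[[-0.03,0.2,0.0],[0,0,-0.58],0],[[-0.04,0.21,0.0],[0,0,-0.57],0],[[-0.03,0.2,0.0],[0,0,-0.57],0],[[-0.04,0.21,0.0],[0,0,-0.57],0],[[-0.03,0.2,0.0],[0,0,-0.58],0],[[-0.04,0.2,0.0],[0,0,-0.57],0],[[-0.03,0.21,0.0],[0,0,-0.57],0],[[-0.04,0.2,0.0],[0,0,-0.57],0],[[-0.03,0.21,0.0],[0,0,-0.58],0]]
[[[-0.04,0.2,0.0],[0,0,-0.57],0],[[-0.03,0.21,0.0],[0,0,-0.57],0],[[-0.04,0.2,0.0],[0,0,-0.57],0],[[-0.03,0.2,0.0],[0,0,-0.58],0],[[-0.04,0.21,0.0],[0,0,-0.57],0],[[-0.03,0.2,0.0],[0,0,-0.57],0],[[-0.04,0.21,0.0],[0,0,-0.58],0],[[-0.03,0.2,0.0],[0,0,-0.57],0],[[-0.04,0.21,0.0],[0,0,-0.57],0],[[-0.03,0.2,0.0],[0,0,-0.57],0],[[-0.03,0.2,0.0],[0,0,-0.58],0],[[-0.04,0.21,0.0],[0,0,-0.57],0]]
[[[-0.03,0.2,0.0],[0,0,-0.57],0],[[-0.04,0.21,0.0],[0,0,-0.57],0],[[-0.03,0.2,0.0],[0,0,-0.58],0],[[-0.04,0.2,0.0],[0,0,-0.57],0],[[-0.03,0.21,0.0],[0,0,-0.57],0],[[-0.04,0.2,0.0],[0,0,-0.57],0],[[-0.03,0.21,0.0],[0,0,-0.58],0],[[-0.04,0.2,0.0],[0,0,-0.57],0],[[-0.03,0.2,0.0],[0,0,-0.57],0],[[-0.04,0.21,0.0],[0,0,-0.57],0],[[-0.03,0.2,0.0],[0,0,-0.58],0],[[-0.04,0.21,0.0],[0,0,-0.57],0]]
end [0.6621 0.1206 0.0601] 90.0 max 0.81
```

View pics/top1.png

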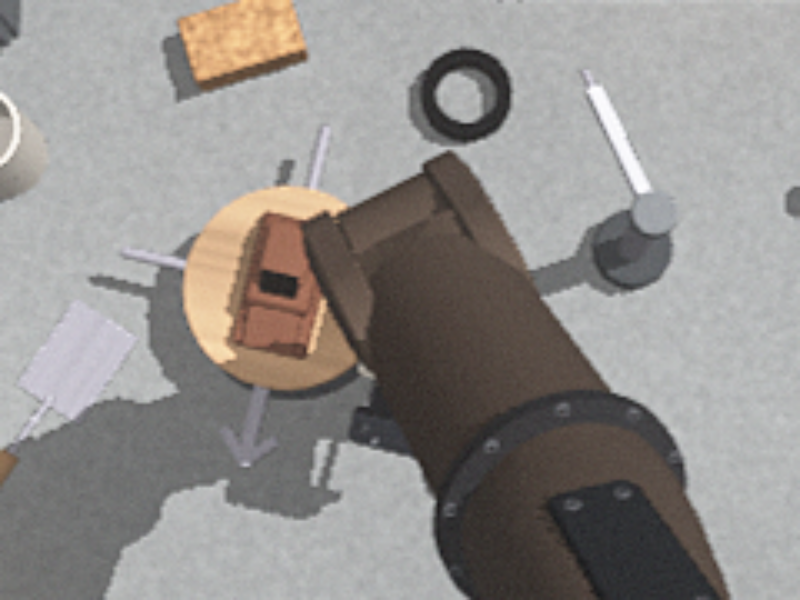

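Arrow still at about (245,460) in the crop, with the finger just reaching the spoke and the forearm well above everything. I'm starting the push.

>>> arm_command:
  steps:
    - [[0.1, 0.2, 0], [0, 0, -0.6], 0]
    - [[0, 0.2, 0], [0, 0, -0.6], 0]
    - [[-0.04, 0.2, 0], [0, 0, -0.6], 0]
    - [[-0.03, 0.2, 0], [0, 0, -0.6], 0]
    - [[-0.04, 0.2, 0], [0, 0, -0.6], 0]
    - [[-0.03, 0.2, 0], [0, 0, -0.6], 0]
    - [[-0.04, 0.2, 0], [0, 0, -0.6], 0]
    - [[-0.03, 0.2, 0], [0, 0, -0.6], 0]
    - [[-0.04, 0.2, 0], [0, 0, -0.6], 0]
    - [[-0.03, 0.2, 0], [0, 0, -0.6], 0]
    - [[-0.04, 0.2, 0], [0, 0, -0.6], 0]
    - [[-0.03, 0.2, 0], [0, 0, -0.6], 0]

```text
clock: 6.35
ee_pos: [0.5595, 0.022, 0.0597]
eef_rot: [[-0.373, 0.928, 0.0], [0.928, 0.373, -0.0], [-0.0, 0.0, -1.0]]
wrist_force: [0.2, 0.5, 0.2]
grip_width: 0.0007
grip_force: 0.0
```

```bash
cat > m.py <<'E'
from h import *
s=bot.read_state();print(s["clock"],s["ee_pos"],yawy(np.array(s["eef_rot"])),s["wrist_force"],s["joint_positions"].round(2))
p=np.array(s["ee_pos"]);d=p[:2]-H
r=np.hypot(*d);a=np.degrees(np.arctan2(d[1],d[0]))+np.degrees(np.arcsin(.024/r));print("implied spoke",a,"r",r)
for c in ("top","scene"):
    q=bot.get_image(c);cv2.imwrite(f"pics/{c}_{s['clock']:.1f}.png",q["frame"])
    for n in ("arrow_tip","feeler_tip"):
        for d in bot.landmark_of(q,n)[:2]:
            w=world(q,d["point"]);C=H if n[0]=="a" else P
            v=w[:2]-C;print(c,n,round(d["conf"],2),w.round(3),"ang",round(np.degrees(np.arctan2(v[1],v[0])),1),"r",np.hypot(*v).round(3))
E
python3 m.py
```

```text
6.35 [0.5594516  0.02202635 0.05967848] 21.88751744220803 [0.21227466 0.4930561  0.23889217] [ 0.28  0.59 -0.58  1.87  0.43  0.82 -0.15]
implied spoke -69.81636169455265 r 0.12400870307503603
top arrow_tip 0.96 [0.398 0.179 0.059] ang 166.3 r 0.146
top arrow_tip 0.55 [ 0.766  0.187 -0.001] ang 10.6 r 0.229
top feeler_tip 0.9 [ 0.693 -0.1    0.148] ang 23.2 r 0.124
scene arrow_tip 0.75 [0.398 0.181 0.056] ang 165.6 r 0.147
scene arrow_tip 0.73 [0.536 0.146 0.065] ang 164.2 r 0.005
scene feeler_tip 0.91 [ 0.695 -0.096  0.15 ] ang 24.4 r 0.127
scene feeler_tip 0.9 [ 0.299 -0.365  0.152] ang -142.3 r 0.354
```

```bash
ls pics; python3 - <<'E'
import cv2,numpy as np
f=cv2.imread("pics/scene_6.3.png") if __import__("os").path.exists("pics/scene_6.3.png") else cv2.imread("pics/scene_6.4.png")
cv2.imwrite("pics/c2.png",cv2.resize(f[170:395,230:530],(800,600),interpolation=cv2.INTER_CUBIC))
E
```

```text
crop0.png
scene0.png
scene_6.3.png
top0.png
top1.png
top_6.3.png
```

View pics/c2.png

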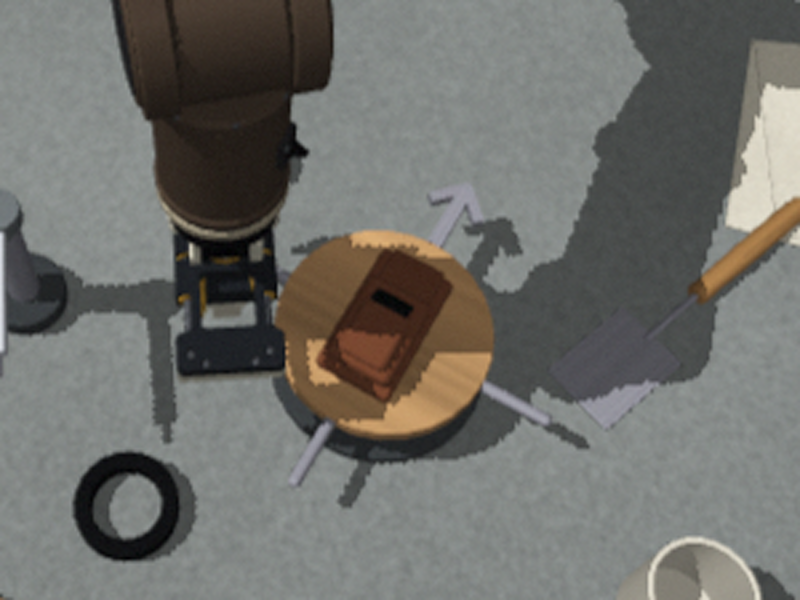

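```bash
python3 - <<'E'
from h import *
s=bot.read_state();q=bot.get_image("wrist");cv2.imwrite("pics/w1.png",q["frame"])
print(q["hand_eye"].round(3),q["mtx"].round(0))
c=np.linalg.inv(q["hand_eye"])
R=np.array(s["eef_rot"]);p=np.array(s["ee_pos"])
def pj(w):
    t=R.T@(np.array(w)-p);k=c@np.r_[t,1];u=q["mtx"]@k[:3];return (u[:2]/u[2]).round(),k[2].round(3)
print("tip",pj(p+R@[0,0,.014]),"hub",pj((*H,.066)))
t=np.radians(-103.7)
for r in(.09,.122,.142):print("spoke",r,pj((H[0]+r*np.cos(t),H[1]+r*np.sin(t),.058)))
for n in ("hub","arrow_tip"):
    for d in bot.landmark_of(q,n)[:2]:
        k=q["hand_eye"]@np.r_[d["point"],1];print(n,d["conf"],p+R@k[:3])
E
```

```text
[[ 0.    -0.967 -0.255  0.069]
 [ 1.     0.     0.     0.   ]
 [-0.    -0.255  0.967 -0.166]
 [ 0.     0.     0.     1.   ]] [[335.   0. 321.]
 [  0. 335. 237.]
 [  0.   0.   1.]]
tip (array([320., 273.]), np.float64(0.192)) hub (array([386.,  21.]), np.float64(0.141))
spoke 0.09 (array([271., 193.]), np.float64(0.168))
spoke 0.122 (array([237., 243.]), np.float64(0.174))
spoke 0.142 (array([218., 272.]), np.float64(0.178))
```

View pics/w1.png

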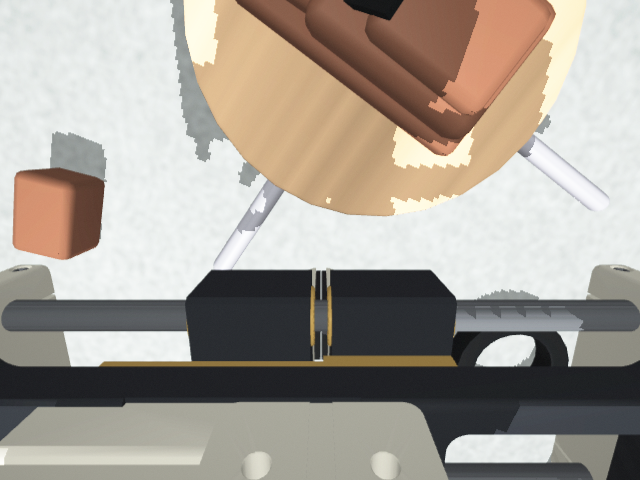

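The arrow hasn't moved: the spoke shows at (270,190)–(218,268), exactly where predicted for -104°, so the finger passed it without touching. I'll go back behind the spoke, dip lower and push in small steps while watching the force.

```bash
python3 - <<'E'
from h import *
s=bot.read_state();p=s["ee_pos"];a=yawy(np.array(s["eef_rot"]))
st=arc(H,-103.7,-103.7,1,.115,.05,.045)[0];print(st)
rows(line((*p,a),(*p[:2],.105,a),2)+line((*p[:2],.105,a),(*st[:2],.105,st[3]),7)+line((*st[:2],.105,st[3]),st,3))
E
```

```text
(np.float64(0.4641861572025716), np.float64(0.044613758503551613), 0.045, np.float64(-13.700000000000003))
[[[0.0,0.0,-0.76],[0,0,-0.0],0],[[0.0,0.0,-0.75],[0,0,-0.0],0],[[0.27,-0.38,-0.0],[0,0,1.01],0],[[0.23,-0.4,-0.0],[0,0,1.02],0],[[0.19,-0.42,-0.0],[0,0,1.01],0],[[0.16,-0.44,-0.0],[0,0,1.01],0],[[0.12,-0.45,-0.0],[0,0,1.02],0],[[0.08,-0.45,-0.0],[0,0,1.01],0],[[0.03,-0.46,-0.0],[0,0,1.01],0],[[0.0,-0.0,0.66],[0,0,0.0],0],[[0.0,-0.0,0.67],[0,0,0.0],0],[[0.0,-0.0,0.67],[0,0,0.0],0]]
end [0.4643 0.0445 0.0449] -13.7 max 1.02
```

>>> arm_command:
  steps:
    - [[0, 0, -0.75], [0, 0, 0], 0]
    - [[0, 0, -0.75], [0, 0, 0], 0]
    - [[0.25, -0.4, 0], [0, 0, 1], 0]
    - [[0.25, -0.4, 0], [0, 0, 1], 0]
    - [[0.2, -0.4, 0], [0, 0, 1], 0]
    - [[0.15, -0.45, 0], [0, 0, 1], 0]
    - [[0.1, -0.45, 0], [0, 0, 1], 0]
    - [[0.1, -0.45, 0], [0, 0, 1], 0]
    - [[0.05, -0.45, 0], [0, 0, 1], 0]
    - [[0, 0, 0.65], [0, 0, 0], 0]
    - [[0, 0, 0.65], [0, 0, 0], 0]
    - [[0, 0, 0.6], [0, 0, 0], 0]

```text
clock: 8.0
ee_pos: [0.4645, 0.0446, 0.0471]
eef_rot: [[0.229, 0.973, 0.001], [0.973, -0.229, -0.0], [0.0, 0.001, -1.0]]
wrist_force: [-0.6, -0.6, 0.8]
grip_width: 0.0002
grip_force: 0.0
```

>>> arm_command:
  steps:
    - [[0, 0, 0], [0, 0, 0], 0]
    - [[0, 0.3, 0], [0, 0, 0], 0]
    - [[0, 0.3, 0], [0, 0, 0], 0]
    - [[0, 0.2, 0], [0, 0, 0], 0]
    - [[0, 0.2, 0], [0, 0, 0], 0]

```text
clock: 8.5
ee_pos: [0.4951, 0.0375, 0.0481]
eef_rot: [[0.229, 0.973, 0.001], [0.973, -0.229, 0.0], [0.0, 0.001, -1.0]]
wrist_force: [0.5, -0.0, -0.3]
grip_width: 0.0006
grip_force: 0.0
```

>>> arm_command:
  steps:
    - [[0, 0.2, 0], [0, 0, 0], 0]
    - [[0, 0.2, 0], [0, 0, 0], 0]

```text
clock: 8.7
ee_pos: [0.5057, 0.0348, 0.0477]
eef_rot: [[0.229, 0.974, -0.0], [0.974, -0.229, -0.0], [-0.0, -0.0, -1.0]]
wrist_force: [-2.4, 0.2, 5.7]
grip_width: 0.0006
grip_force: 2.3
```

```bash
python3 m.py
```

```text
8.7 [0.50567286 0.03484532 0.04770365] -13.211213504235177 [-2.41272944  0.20804296  5.7325744 ] [ 0.16  0.51 -0.45  2.01  0.34  0.69 -0.73]
implied spoke -95.32626927774542 r 0.11490213454732998
top arrow_tip 0.81 [0.394 0.17  0.057] ang 170.2 r 0.148
top feeler_tip 0.84 [ 0.697 -0.096  0.148] ang 23.8 r 0.129
top feeler_tip 0.8 [ 0.302 -0.369  0.149] ang -141.5 r 0.354
scene arrow_tip 0.61 [0.397 0.171 0.055] ang 169.5 r 0.146
scene feeler_tip 0.81 [ 0.302 -0.367  0.154] ang -141.8 r 0.353
scene feeler_tip 0.58 [ 0.696 -0.095  0.151] ang 24.7 r 0.129
```

The force (-2.4 in x, +5.7 in z) shows the spoke riding on the bevelled fingertip. I'll back off, go lower and then follow the arc.

>>> arm_command:
  steps:
    - [[0, -0.4, 0], [0, 0, 0], 0]
    - [[-0.2, 0, 0.3], [0, 0, 0], 0]
    - [[0, 0, 0.1], [0, 0, 0], 0]
    - [[0, 0.2, 0], [0, 0, 0], 0]
    - [[0, 0.2, 0], [0, 0, 0], 0]
    - [[0, 0.15, 0], [0, 0, -0.3], 0]
    - [[0, 0.15, 0], [0, 0, -0.3], 0]

```text
clock: 9.7
ee_pos: [0.5132, 0.027, 0.0354]
eef_rot: [[0.175, 0.985, -0.0], [0.985, -0.175, -0.0], [-0.0, -0.0, -1.0]]
wrist_force: [-1.8, -0.5, -2.2]
grip_width: 0.0007
grip_force: 0.9
```

```bash
python3 m.py
```

```text
9.7 [0.51323225 0.02702542 0.0353965 ] -10.080231376127713 [-1.80068324 -0.45960988 -2.22043388] [ 0.18  0.54 -0.45  2.    0.36  0.68 -0.68]
implied spoke -91.34643001186635 r 0.12048564375041629
top arrow_tip 0.85 [0.392 0.145 0.057] ang 179.7 r 0.148
top feeler_tip 0.79 [ 0.3   -0.37   0.147] ang -141.5 r 0.356
top feeler_tip 0.57 [ 0.694 -0.099  0.146] ang 23.4 r 0.125
scene arrow_tip 0.92 [0.395 0.146 0.057] ang 179.2 r 0.145
scene arrow_tip 0.34 [0.543 0.147 0.001] ang 37.0 r 0.004
scene feeler_tip 0.83 [ 0.303 -0.364  0.149] ang -142.0 r 0.35
scene feeler_tip 0.69 [ 0.697 -0.094  0.151] ang 24.8 r 0.13
```

```bash
python3 - <<'E'
from h import *
rows(arc(H,-90.5,-55,12,.121,.0255,.0355))
E
```

```text
[[[-0.12,0.24,0.01],[0,0,-2.54],0],[[-0.04,0.21,-0.0],[0,0,-0.59],0],[[-0.04,0.21,-0.0],[0,0,-0.59],0],[[-0.03,0.21,-0.0],[0,0,-0.59],0],[[-0.04,0.21,-0.0],[0,0,-0.59],0],[[-0.04,0.2,-0.0],[0,0,-0.59],0],[[-0.04,0.21,-0.0],[0,0,-0.6],0],[[-0.04,0.21,-0.0],[0,0,-0.59],0],[[-0.04,0.21,-0.0],[0,0,-0.59],0],[[-0.04,0.21,-0.0],[0,0,-0.59],0],[[-0.03,0.21,-0.0],[0,0,-0.59],0],[[-0.04,0.21,-0.0],[0,0,-0.59],0]]
end [0.5885 0.0308 0.0355] 35.0 max 2.54
```

>>> arm_command:
  steps:
    - [[0, 0.2, 0], [0, 0, -0.75], 0]
    - [[0, 0.2, 0], [0, 0, -0.75], 0]
    - [[0, 0.2, 0], [0, 0, -0.75], 0]
    - [[0, 0.2, 0], [0, 0, -0.75], 0]
    - [[0, 0.2, 0], [0, 0, -0.75], 0]
    - [[0, 0.2, 0], [0, 0, -0.75], 0]
    - [[0, 0.2, 0], [0, 0, -0.75], 0]
    - [[-0.05, 0.2, 0], [0, 0, -0.75], 0]
    - [[-0.05, 0.2, 0], [0, 0, -0.7], 0]
    - [[-0.05, 0.2, 0], [0, 0, -0.7], 0]
    - [[-0.05, 0.2, 0], [0, 0, -0.6], 0]
    - [[-0.05, 0.2, 0], [0, 0, -0.6], 0]

```text
clock: 11.2
ee_pos: [0.5845, 0.0328, 0.0354]
eef_rot: [[-0.543, 0.839, -0.001], [0.839, 0.543, -0.0], [0.0, -0.001, -1.0]]
wrist_force: [-2.9, -0.0, -0.3]
grip_width: 0.0002
grip_force: 0.9
```

```bash
python3 m.py;python3 - <<'E'
from h import *
rows(arc(H,-57,-22,12,.121,.0255,.0365))
E
```

```text
11.2 [0.5844613  0.03284267 0.03541477] 32.91414546637313 [-2.85711063e+00 -2.56522302e-03 -2.54768244e-01] [ 0.28  0.67 -0.63  1.82  0.52  0.83 -0.03]
implied spoke -56.76877613167188 r 0.1201838827107763
top arrow_tip 0.84 [0.417 0.063 0.057] ang -146.5 r 0.147
top feeler_tip 0.76 [ 0.694 -0.098  0.147] ang 23.9 r 0.126
top feeler_tip 0.38 [0.539 0.139 0.066] ang 97.9 r 0.29
scene arrow_tip 0.9 [0.42  0.065 0.056] ang -146.5 r 0.144
scene feeler_tip 0.93 [ 0.302 -0.366  0.151] ang -141.9 r 0.352
scene feeler_tip 0.76 [ 0.694 -0.095  0.15 ] ang 25.1 r 0.127
[[[-0.13,0.13,-0.03],[0,0,-0.64],0],[[-0.04,0.21,0.0],[0,0,-0.58],0],[[-0.04,0.21,0.0],[0,0,-0.59],0],[[-0.04,0.2,0.0],[0,0,-0.58],0],[[-0.03,0.21,0.0],[0,0,-0.58],0],[[-0.04,0.2,0.0],[0,0,-0.59],0],[[-0.04,0.21,0.0],[0,0,-0.58],0],[[-0.04,0.21,0.0],[0,0,-0.58],0],[[-0.04,0.2,0.0],[0,0,-0.59],0],[[-0.03,0.21,0.0],[0,0,-0.58],0],[[-0.04,0.21,0.0],[0,0,-0.58],0],[[-0.04,0.2,0.0],[0,0,-0.59],0]]
end [0.6426 0.0755 0.0365] 68.0 max 0.64
```

Tracking perfectly. I'll continue along the arc, then make a shorter slow one.

>>> arm_command:
  steps:
    - [[-0.08, 0.2, 0], [0, 0, -0.6], 0]
    - [[-0.05, 0.2, 0], [0, 0, -0.6], 0]
    - [[-0.05, 0.2, 0], [0, 0, -0.6], 0]
    - [[-0.04, 0.2, 0], [0, 0, -0.6], 0]
    - [[-0.04, 0.2, 0], [0, 0, -0.6], 0]
    - [[-0.04, 0.2, 0], [0, 0, -0.6], 0]
    - [[-0.04, 0.2, 0], [0, 0, -0.6], 0]
    - [[-0.04, 0.2, 0], [0, 0, -0.6], 0]
    - [[-0.04, 0.2, 0], [0, 0, -0.6], 0]
    - [[-0.04, 0.2, 0], [0, 0, -0.6], 0]
    - [[-0.04, 0.2, 0], [0, 0, -0.6], 0]
    - [[-0.04, 0.2, 0], [0, 0, -0.6], 0]

```text
clock: 12.7
ee_pos: [0.6424, 0.0753, 0.0354]
eef_rot: [[-0.933, 0.361, -0.001], [0.361, 0.933, -0.001], [0.001, -0.001, -1.0]]
wrist_force: [-2.2, -0.9, 0.6]
grip_width: 0.0002
grip_force: 0.8
```

```bash
python3 m.py;python3 - <<'E'
from h import *
rows(arc(H,-23,3,12,.121,.0255,.0365))
E
```

```text
12.7 [0.64236848 0.07526132 0.03535693] 68.84386226986616 [-2.23849995 -0.94142135  0.55743353] [ 0.28  0.79 -0.77  1.65  0.64  0.97  0.48]
implied spoke -22.875252296874237 r 0.12358519016169892
top arrow_tip 0.74 [0.484 0.01  0.058] ang -112.5 r 0.146
top arrow_tip 0.35 [ 0.407  0.388 -0.003] ang 118.7 r 0.278
top feeler_tip 0.62 [ 0.301 -0.369  0.151] ang -141.6 r 0.355
top feeler_tip 0.53 [ 0.693 -0.096  0.149] ang 24.5 r 0.126
scene feeler_tip 0.79 [ 0.303 -0.364  0.152] ang -142.0 r 0.35
scene feeler_tip 0.58 [ 0.694 -0.096  0.149] ang 24.3 r 0.127
[[[-0.01,0.08,-0.03],[0,0,-0.09],0],[[-0.03,0.15,0.0],[0,0,-0.44],0],[[-0.03,0.16,0.0],[0,0,-0.43],0],[[-0.03,0.15,0.0],[0,0,-0.43],0],[[-0.03,0.15,0.0],[0,0,-0.44],0],[[-0.03,0.16,0.0],[0,0,-0.43],0],[[-0.03,0.15,0.0],[0,0,-0.43],0],[[-0.03,0.15,0.0],[0,0,-0.44],0],[[-0.02,0.16,0.0],[0,0,-0.43],0],[[-0.03,0.15,0.0],[0,0,-0.43],0],[[-0.03,0.15,0.0],[0,0,-0.44],0],[[-0.03,0.16,0.0],[0,0,-0.43],0]]
end [0.6621 0.1255 0.0365] 93.0 max 0.44
```

>>> arm_command:
  steps:
    - [[-0.02, 0.15, 0], [0, 0, -0.3], 0]
    - [[-0.02, 0.15, 0], [0, 0, -0.45], 0]
    - [[-0.03, 0.15, 0], [0, 0, -0.45], 0]
    - [[-0.03, 0.15, 0], [0, 0, -0.45], 0]
    - [[-0.03, 0.15, 0], [0, 0, -0.45], 0]
    - [[-0.03, 0.15, 0], [0, 0, -0.45], 0]
    - [[-0.03, 0.15, 0], [0, 0, -0.45], 0]
    - [[-0.03, 0.15, 0], [0, 0, -0.45], 0]
    - [[-0.03, 0.15, 0], [0, 0, -0.45], 0]
    - [[-0.03, 0.15, 0], [0, 0, -0.45], 0]
    - [[-0.03, 0.12, 0], [0, 0, -0.3], 0]
    - [[-0.02, 0.08, 0], [0, 0, -0.2], 0]

```text
clock: 14.2
ee_pos: [0.662, 0.124, 0.0356]
eef_rot: [[-0.999, -0.054, 0.0], [-0.054, 0.999, -0.0], [-0.0, -0.0, -1.0]]
wrist_force: [1.7, -1.9, -0.7]
grip_width: 0.0006
grip_force: 0.8
```

```bash
python3 m.py;python3 - <<'E'
from h import *
for c in ("top","scene"):
    q=bot.get_image(c)
    for n in ("hub","pivot","arrow_tip"):
        for d in bot.landmark_of(q,n)[:2]: print(c,n,round(d["conf"],2),world(q,d["point"]).round(4))
E
```

```text
14.2 [0.66195106 0.12398825 0.03557234] 93.0946360697255 [ 1.69734799 -1.93954966 -0.72150637] [ 0.23  0.86 -0.85  1.57  0.72  1.05  0.81]
implied spoke 1.6430577091019902 r 0.12366403138444752
top arrow_tip 0.59 [ 0.544 -0.003  0.061] ang -88.5 r 0.147
top feeler_tip 0.56 [ 0.3   -0.371  0.149] ang -141.5 r 0.357
top feeler_tip 0.5 [ 0.693 -0.098  0.151] ang 23.7 r 0.125
scene arrow_tip 0.66 [ 0.549 -0.001  0.058] ang -86.5 r 0.146
scene feeler_tip 0.89 [ 0.69  -0.095  0.149] ang 25.6 r 0.124
scene feeler_tip 0.81 [ 0.3   -0.365  0.155] ang -142.3 r 0.353
top hub 0.89 [0.5378 0.14   0.0666]
top pivot 0.84 [ 0.1776 -0.3616  0.1483]
top arrow_tip 0.91 [ 0.545  -0.0058  0.058 ]
scene hub 0.73 [ 5.388e-01  1.461e-01 -2.000e-04]
scene pivot 0.82 [ 0.1753 -0.3644  0.1494]
scene pivot 0.73 [ 0.5799 -0.1506  0.1524]
scene arrow_tip 0.94 [ 0.5459 -0.0013  0.0561]
```

>>> arm_command:
  steps:
    - [[-0.02, 0.1, 0], [0, 0, -0.3], 0]
    - [[-0.02, 0.1, 0], [0, 0, -0.3], 0]
    - [[-0.02, 0.1, 0], [0, 0, -0.3], 0]
    - [[-0.01, 0.08, 0], [0, 0, -0.2], 0]
    - [[0, 0, 0], [0, 0, 0], 0]

```text
clock: 15.4
ee_pos: [0.6627, 0.1362, 0.0356]
eef_rot: [[-0.989, -0.15, 0.0], [-0.15, 0.989, 0.001], [-0.0, 0.001, -1.0]]
wrist_force: [1.0, -0.6, 0.4]
grip_width: 0.0003
grip_force: 0.2
```

```bash
python3 m.py
```

```text
15.4 [0.6627057  0.13622977 0.03555642] 98.62048286098224 [ 0.98565841 -0.63449179  0.42456207] [ 0.22  0.87 -0.87  1.56  0.73  1.06  0.88]
implied spoke 7.397479374992177 r 0.12298408258443706
top arrow_tip 0.55 [ 0.556 -0.001  0.055] ang -83.6 r 0.147
top feeler_tip 0.7 [ 0.299 -0.37   0.148] ang -141.6 r 0.357
top feeler_tip 0.46 [ 0.695 -0.096  0.149] ang 24.3 r 0.127
scene arrow_tip 0.95 [0.562 0.002 0.061] ang -81.4 r 0.144
scene feeler_tip 0.89 [ 0.302 -0.367  0.152] ang -141.7 r 0.353
scene feeler_tip 0.79 [ 0.696 -0.094  0.154] ang 24.8 r 0.129
```

```bash
python3 - <<'E'
from h import *
s=bot.read_state();p=s["ee_pos"];a=yawy(np.array(s["eef_rot"]))
st=arc(P,24.6,24.6,1,.092,.06,.1275)[0];print(st)
b=(p[0]+.004,p[1]-.027,p[2],a);c=(*b[:2],.24,a);d=(*st[:2],.24,st[3])
rows(line((*p,a),b,2)+line(b,c,8)+line(c,d,9)+line(d,st,5))
E
```

```text
(np.float64(0.6876265695679544), np.float64(-0.1647563336548672), 0.1275, np.float64(114.6))
[[[0.0,-0.45,0.0],[0,0,-0.0],0],[[0.0,-0.46,0.0],[0,0,-0.0],0],[[0.0,0.0,-0.85],[0,0,-0.0],0],[[0.0,0.0,-0.85],[0,0,-0.0],0],[[0.0,0.0,-0.86],[0,0,-0.0],0],[[0.0,0.0,-0.85],[0,0,-0.0],0],[[0.0,0.0,-0.85],[0,0,-0.0],0],[[0.0,0.0,-0.85],[0,0,-0.0],0],[[0.0,0.0,-0.85],[0,0,-0.0],0],[[0.0,0.0,-0.86],[0,0,-0.0],0],[[0.07,-1.01,0.0],[0,0,-0.36],0],[[0.11,-1.01,0.0],[0,0,-0.35],0]]
[[[0.14,-1.01,0.0],[0,0,-0.36],0],[[0.16,-1.0,0.0],[0,0,-0.36],0],[[0.2,-1.0,0.0],[0,0,-0.35],0],[[0.23,-0.99,0.0],[0,0,-0.36],0],[[0.26,-0.98,0.0],[0,0,-0.36],0],[[0.29,-0.97,0.0],[0,0,-0.36],0],[[0.32,-0.97,0.0],[0,0,-0.35],0],[[0.0,0.0,0.75],[0,0,-0.0],0],[[0.0,0.0,0.75],[0,0,-0.0],0],[[0.0,0.0,0.75],[0,0,-0.0],0],[[0.0,0.0,0.75],[0,0,-0.0],0],[[0.0,0.0,0.75],[0,0,-0.0],0]]
end [ 0.6877 -0.1649  0.1276] 114.6 max 1.01
```

>>> arm_command:
  steps:
    - [[0, -0.45, 0], [0, 0, 0], 0]
    - [[0, -0.45, 0], [0, 0, 0], 0]
    - [[0, 0, -0.85], [0, 0, 0], 0]
    - [[0, 0, -0.85], [0, 0, 0], 0]
    - [[0, 0, -0.85], [0, 0, 0], 0]
    - [[0, 0, -0.85], [0, 0, 0], 0]
    - [[0, 0, -0.85], [0, 0, 0], 0]
    - [[0, 0, -0.85], [0, 0, 0], 0]
    - [[0, 0, -0.85], [0, 0, 0], 0]
    - [[0, 0, -0.85], [0, 0, 0], 0]
    - [[0.1, -1, 0], [0, 0, -0.35], 0]
    - [[0.1, -1, 0], [0, 0, -0.35], 0]

```text
clock: 16.9
ee_pos: [0.6709, 0.0473, 0.2408]
eef_rot: [[-0.978, -0.21, 0.002], [-0.21, 0.978, -0.0], [-0.002, -0.001, -1.0]]
wrist_force: [0.5, -1.1, -0.6]
grip_width: 0.0002
grip_force: 0.0
```

>>> arm_command:
  steps:
    - [[0.15, -1, 0], [0, 0, -0.35], 0]
    - [[0.15, -1, 0], [0, 0, -0.35], 0]
    - [[0.2, -1, 0], [0, 0, -0.35], 0]
    - [[0.25, -1, 0], [0, 0, -0.35], 0]
    - [[0.25, -1, 0], [0, 0, -0.35], 0]
    - [[0.3, -1, 0], [0, 0, -0.35], 0]
    - [[0.3, -1, 0], [0, 0, -0.35], 0]
    - [[0, 0, 0], [0, 0, 0], 0]

```text
clock: 17.7
ee_pos: [0.6868, -0.1753, 0.2383]
eef_rot: [[-0.915, -0.403, -0.001], [-0.403, 0.915, -0.003], [0.002, -0.003, -1.0]]
wrist_force: [-0.7, -1.0, -0.5]
grip_width: 0.0
grip_force: 0.0
```

```bash
python3 m.py;python3 - <<'E'
from h import *
s=bot.read_state();p=s["ee_pos"];a=yawy(np.array(s["eef_rot"]))
st=arc(P,24.6,24.6,1,.092,.06,.1275)[0]
rows(line((*p,a),st,5))
f=bot.get_image("top")["frame"];cv2.imwrite("pics/t3.png",cv2.resize(f[130:310,200:440],(800,600)))
E
```

```text
17.7 [ 0.68677533 -0.17533161  0.23833145] 113.77650212071092 [-0.68431665 -1.00337359 -0.48196123] [ 0.69  0.76 -1.03  1.25  0.64  1.46  1.72]
implied spoke -61.43827753633811 r 0.3519023370088372
top arrow_tip 0.65 [ 0.559 -0.003  0.058] ang -82.8 r 0.148
top feeler_tip 0.94 [ 0.694 -0.099  0.145] ang 23.3 r 0.125
top feeler_tip 0.54 [ 0.298 -0.371  0.149] ang -141.6 r 0.359
scene arrow_tip 0.58 [0.561 0.001 0.053] ang -81.7 r 0.145
scene feeler_tip 0.95 [ 0.695 -0.095  0.148] ang 24.7 r 0.128
scene feeler_tip 0.76 [ 0.301 -0.365  0.15 ] ang -142.0 r 0.352
[[[-0.0,0.0,0.75],[0,0,-0.01],0],[[-0.01,0.0,0.75],[0,0,-0.01],0],[[-0.0,0.01,0.75],[0,0,-0.01],0],[[-0.01,-0.0,0.74],[0,0,-0.01],0],[[-0.0,0.0,0.75],[0,0,-0.01],0]]
end [ 0.6876 -0.1648  0.1276] 114.6 max 0.75
```

View pics/t3.png

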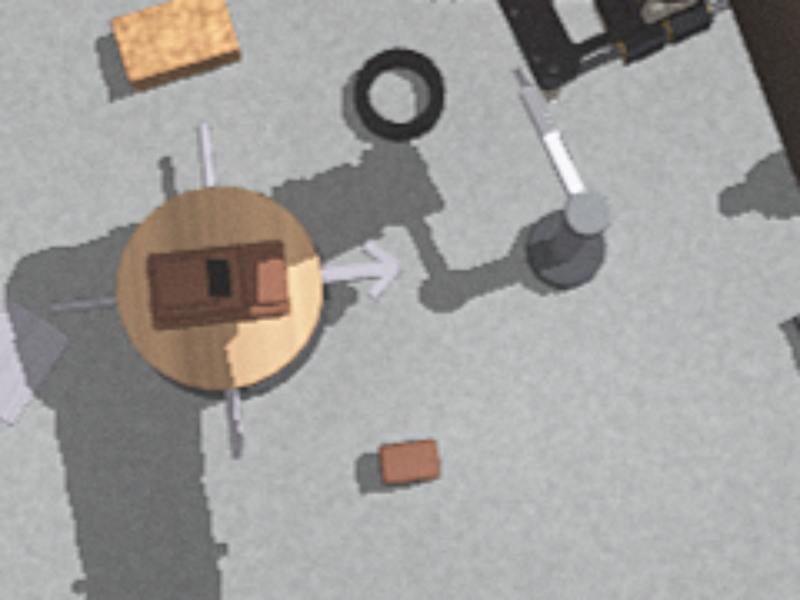

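The arrow tip at (400,270) points at the post foot at (565,245), and the clay is in place. Next is the feeler: descend behind it and touch the bar.

>>> arm_command:
  steps:
    - [[0, 0, 0.75], [0, 0, 0], 0]
    - [[0, 0, 0.75], [0, 0, 0], 0]
    - [[0, 0, 0.75], [0, 0, 0], 0]
    - [[0, 0, 0.75], [0, 0, 0], 0]
    - [[0, 0, 0.75], [0, 0, 0], 0]
    - [[0, 0, 0], [0, 0, 0], 0]
    - [[0, 0.3, 0], [0, 0, 0], 0]
    - [[0, 0.3, 0], [0, 0, 0], 0]
    - [[0, 0.2, 0], [0, 0, 0], 0]
    - [[0, 0.15, 0], [0, 0, 0], 0]
    - [[0, 0.15, 0], [0, 0, 0], 0]
    - [[0, 0.15, 0], [0, 0, 0], 0]

```text
clock: 19.25
ee_pos: [0.6718, -0.1321, 0.1273]
eef_rot: [[-0.912, -0.411, 0.0], [-0.411, 0.912, -0.0], [-0.0, -0.0, -1.0]]
wrist_force: [-0.3, 1.0, -0.8]
grip_width: 0.0009
grip_force: 0.0
```

```bash
cat > m2.py <<'E'
import sys,h,m
from h import *
d=p[:2]-P
r=np.hypot(*d);a=np.degrees(np.arctan2(d[1],d[0]))+np.degrees(np.arcsin(.0265/r));print("feeler implied",a,"r",r)
rows(arc(P,a,a+float(sys.argv[1]),12,.092,.0265,.1275))
E
python3 m2.py 30
```

```text
19.25 [ 0.67183167 -0.13210876  0.12732141] 114.27738187576851 [-0.30538627  1.03239391 -0.78801983] [ 0.67  0.82 -1.    1.46  0.71  1.25  1.58]
implied spoke -60.02528438335274 r 0.3064180107592036
top arrow_tip 0.94 [ 0.559 -0.004  0.056] ang -82.6 r 0.15
top feeler_tip 0.69 [ 0.693 -0.099  0.145] ang 23.4 r 0.124
scene arrow_tip 0.85 [ 0.561 -0.001  0.055] ang -81.7 r 0.147
scene arrow_tip 0.39 [ 0.399 -0.006 -0.004] ang -133.0 r 0.206
scene feeler_tip 0.97 [ 0.693 -0.096  0.152] ang 24.8 r 0.126
scene feeler_tip 0.69 [ 0.658 -0.404 -0.002] ang -72.9 r 0.267Traceback (most recent call last):
  File "m2.py", line 3, in <module>
    d=p[:2]-P
      ^
NameError: name 'p' is not defined. Did you mean: 'P'?
```

```bash
sed -i 's/import sys,h,m/import sys,m/; s/^d=p/p=np.array(bot.read_state()["ee_pos"]);d=p/' m2.py; python3 m2.py 33 | tail -3
```

```text
feeler implied 26.18274781810686 r 0.09429950097006413
[[[-0.08,0.15,-0.02],[0,0,-0.93],0],[[-0.04,0.15,0.0],[0,0,-0.55],0],[[-0.04,0.15,0.0],[0,0,-0.55],0],[[-0.04,0.14,0.0],[0,0,-0.55],0],[[-0.04,0.15,0.0],[0,0,-0.55],0],[[-0.04,0.15,0.0],[0,0,-0.55],0],[[-0.04,0.15,0.0],[0,0,-0.55],0],[[-0.04,0.15,0.0],[0,0,-0.55],0],[[-0.03,0.15,0.0],[0,0,-0.55],0],[[-0.04,0.14,0.0],[0,0,-0.55],0],[[-0.04,0.15,0.0],[0,0,-0.55],0],[[-0.04,0.15,0.0],[0,0,-0.55],0]]
end [ 0.6489 -0.0831  0.1276] 149.2 max 0.93
```

>>> arm_command:
  steps:
    - [[-0.05, 0.15, 0], [0, 0, -0.7], 0]
    - [[-0.04, 0.15, 0], [0, 0, -0.6], 0]
    - [[-0.04, 0.15, 0], [0, 0, -0.55], 0]
    - [[-0.04, 0.15, 0], [0, 0, -0.55], 0]
    - [[-0.04, 0.15, 0], [0, 0, -0.55], 0]
    - [[-0.04, 0.15, 0], [0, 0, -0.55], 0]
    - [[-0.04, 0.15, 0], [0, 0, -0.55], 0]
    - [[-0.04, 0.15, 0], [0, 0, -0.55], 0]
    - [[-0.04, 0.15, 0], [0, 0, -0.55], 0]
    - [[-0.04, 0.15, 0], [0, 0, -0.55], 0]
    - [[-0.04, 0.15, 0], [0, 0, -0.55], 0]
    - [[-0.04, 0.15, 0], [0, 0, -0.55], 0]

```text
clock: 21.05
ee_pos: [0.6486, -0.0829, 0.127]
eef_rot: [[-0.525, -0.851, 0.0], [-0.851, 0.525, -0.001], [0.001, -0.001, -1.0]]
wrist_force: [0.2, -2.2, 0.8]
grip_width: 0.0003
grip_force: 0.6
```

```bash
python3 m2.py 30
```

```text
21.05 [ 0.64860021 -0.08291693  0.12698062] 148.3609071556365 [ 0.2103827  -2.19960952  0.75672976] [ 0.68  0.84 -1.13  1.54  0.79  1.27  2.02]
implied spoke -59.009097877824814 r 0.2520167981929386
top arrow_tip 0.8 [ 0.557 -0.004  0.057] ang -83.4 r 0.149
top arrow_tip 0.32 [ 0.395 -0.016 -0.001] ang -132.2 r 0.216
top feeler_tip 0.61 [ 0.647 -0.046  0.151] ang 56.4 r 0.123
top feeler_tip 0.38 [ 0.3   -0.371  0.147] ang -141.5 r 0.357
scene arrow_tip 0.92 [ 0.564 -0.001  0.057] ang -80.8 r 0.147
scene feeler_tip 0.36 [ 0.647 -0.039  0.151] ang 58.1 r 0.128
feeler implied 59.47429675766507 r 0.09598860626587284
[[[-0.02,0.14,-0.02],[0,0,-0.75],0],[[-0.04,0.13,0.0],[0,0,-0.5],0],[[-0.03,0.13,0.0],[0,0,-0.5],0],[[-0.04,0.14,0.0],[0,0,-0.5],0],[[-0.04,0.13,0.0],[0,0,-0.5],0],[[-0.03,0.14,0.0],[0,0,-0.5],0],[[-0.04,0.13,0.0],[0,0,-0.5],0],[[-0.03,0.14,0.0],[0,0,-0.5],0],[[-0.04,0.13,0.0],[0,0,-0.5],0],[[-0.03,0.14,0.0],[0,0,-0.5],0],[[-0.04,0.13,0.0],[0,0,-0.5],0],[[-0.04,0.14,0.0],[0,0,-0.5],0]]
end [ 0.6062 -0.0566  0.1276] 179.5 max 0.75
```

>>> arm_command:
  steps:
    - [[-0.02, 0.14, 0], [0, 0, -0.5], 0]
    - [[-0.04, 0.14, 0], [0, 0, -0.5], 0]
    - [[-0.04, 0.14, 0], [0, 0, -0.5], 0]
    - [[-0.04, 0.14, 0], [0, 0, -0.5], 0]
    - [[-0.04, 0.14, 0], [0, 0, -0.5], 0]
    - [[-0.04, 0.14, 0], [0, 0, -0.5], 0]
    - [[-0.04, 0.14, 0], [0, 0, -0.5], 0]
    - [[-0.04, 0.14, 0], [0, 0, -0.5], 0]
    - [[-0.04, 0.14, 0], [0, 0, -0.5], 0]
    - [[-0.04, 0.14, 0], [0, 0, -0.5], 0]
    - [[-0.04, 0.12, 0], [0, 0, -0.4], 0]
    - [[-0.03, 0.1, 0], [0, 0, -0.3], 0]

```text
clock: 22.55
ee_pos: [0.6071, -0.0545, 0.1271]
eef_rot: [[-0.055, -0.998, 0.0], [-0.998, 0.055, -0.0], [0.0, -0.0, -1.0]]
wrist_force: [1.7, -1.3, -0.0]
grip_width: 0.0006
grip_force: 0.7
```

```bash
python3 m2.py 10
```

```text
22.55 [ 0.60707189 -0.05450639  0.12711451] 176.8446453255943 [ 1.74763554 -1.26933136 -0.00994455] [ 0.71  0.82 -1.21  1.66  0.81  1.25  2.42]
implied spoke -64.81217625547394 r 0.21000519180839186
top arrow_tip 0.84 [ 0.556 -0.003  0.055] ang -84.0 r 0.149
top arrow_tip 0.44 [0.538 0.141 0.066] ang -117.5 r 0.004
top feeler_tip 0.64 [ 0.301 -0.369  0.148] ang -141.6 r 0.355
top feeler_tip 0.41 [ 0.582 -0.024  0.148] ang 88.7 r 0.124
scene arrow_tip 0.96 [0.562 0.    0.055] ang -81.3 r 0.146
scene arrow_tip 0.28 [ 0.718 -0.005 -0.006] ang -40.0 r 0.233
feeler implied 89.10666003043008 r 0.09826801172506304
[[[0.08,0.04,-0.02],[0,0,-0.64],0],[[-0.02,0.05,0.0],[0,0,-0.16],0],[[-0.01,0.04,0.0],[0,0,-0.17],0],[[-0.01,0.05,0.0],[0,0,-0.17],0],[[-0.01,0.04,0.0],[0,0,-0.16],0],[[-0.02,0.04,0.0],[0,0,-0.17],0],[[-0.01,0.05,0.0],[0,0,-0.17],0],[[-0.01,0.04,0.0],[0,0,-0.16],0],[[-0.01,0.05,0.0],[0,0,-0.17],0],[[-0.02,0.04,0.0],[0,0,-0.17],0],[[-0.01,0.05,0.0],[0,0,-0.16],0],[[-0.01,0.04,0.0],[0,0,-0.17],0]]
end [ 0.5907 -0.0535  0.1276] 189.1 max 0.64
```

>>> arm_command:
  steps:
    - [[0, 0.1, 0], [0, 0, 0], 0]
    - [[0, 0.1, 0], [0, 0, -0.1], 0]
    - [[0, 0.1, 0], [0, 0, -0.1], 0]
    - [[0, 0.1, 0], [0, 0, -0.1], 0]
    - [[0, 0.05, 0], [0, 0, 0], 0]
    - [[0, 0, 0], [0, 0, 0], 0]

```text
clock: 23.45
ee_pos: [0.5932, -0.0538, 0.1271]
eef_rot: [[-0.03, -1.0, -0.0], [-1.0, 0.03, -0.0], [0.0, 0.0, -1.0]]
wrist_force: [0.9, 0.2, 0.3]
grip_width: 0.0003
grip_force: 0.2
```

```bash
python3 m2.py 10 | grep -v '^\['
```

```text
23.45 [ 0.59321354 -0.05384826  0.12709205] 178.28978274471163 [0.86495205 0.22108761 0.30315662] [ 0.73  0.8  -1.22  1.69  0.8   1.23  2.43]
implied spoke -68.27083907832528 r 0.2053623962869798
top arrow_tip 0.8 [ 0.557 -0.005  0.059] ang -83.5 r 0.151
top feeler_tip 0.54 [ 0.565 -0.024  0.148] ang 96.5 r 0.125
top feeler_tip 0.54 [ 0.299 -0.369  0.151] ang -141.7 r 0.357
scene arrow_tip 0.92 [0.562 0.001 0.055] ang -81.4 r 0.145
feeler implied 97.42275107844709 r 0.09567023115694645
end [ 0.5767 -0.0529  0.1275] 197.4 max 2.0
```

>>> arm_command:
  steps:
    - [[0, -0.4, 0], [0, 0, 0], 0]
    - [[0, -0.6, 0], [0, 0, 0], 0]
    - [[0, -0.6, 0], [0, 0, 0], 0]
    - [[0, 0, -0.8], [0, 0, 0.3], 0]
    - [[0, 0, -0.9], [0, 0, 0.5], 0]
    - [[0, 0, -0.9], [0, 0, 0.5], 0]
    - [[0, -0.8, -0.9], [0, 0, 0.5], 0]
    - [[0, -0.8, -0.9], [0, 0, 0.5], 0]
    - [[0.8, -0.8, 0], [0, 0, 0.5], 0]
    - [[0.8, -0.8, 0], [0, 0, 0.5], 0]
    - [[0.8, 0, 0], [0, 0, 0.5], 0]
    - [[0, 0, 0], [0, 0, 0], 0]

```text
clock: 24.95
ee_pos: [0.7156, -0.1493, 0.2582]
eef_rot: [[-0.361, -0.933, -0.001], [-0.933, 0.361, -0.002], [0.002, 0.0, -1.0]]
wrist_force: [0.8, 1.2, -0.8]
grip_width: 0.0002
grip_force: 0.0
```

```bash
python3 m2.py 10 | grep -v '^\[';python3 - <<'E'
from h import *
q=bot.get_image("top");f=q["frame"];cv2.imwrite("pics/t4.png",cv2.resize(f[130:310,200:440],(800,600)))
A=[]
for c in ("top","scene"):
    q=bot.get_image(c)
    for n in("hub","clay","arrow_tip","pivot","feeler_tip","tape","offcut","mug","brush","bottle","spatula","sander"):
        for d in bot.landmark_of(q,n)[:1]: print(c,n,round(d["conf"],2),world(q,d["point"]).round(3))
E
```

```text
24.95 [ 0.71563642 -0.149256    0.25815455] 158.85676793501534 [ 0.8470953   1.23068786 -0.8166166 ] [ 0.63  0.82 -1.1   1.15  0.71  1.56  2.46]
implied spoke -55.103817026549265 r 0.3422582888596705
top arrow_tip 0.87 [ 0.557 -0.005  0.058] ang -83.6 r 0.15
top feeler_tip 0.88 [ 0.561 -0.027  0.148] ang 98.3 r 0.123
scene arrow_tip 0.66 [ 0.562 -0.001  0.053] ang -81.2 r 0.147
scene feeler_tip 0.83 [ 0.301 -0.364  0.152] ang -142.3 r 0.352
scene feeler_tip 0.8 [ 0.567 -0.023  0.151] ang 95.7 r 0.126
feeler implied 13.534829056084018 r 0.13687998325580353
end [ 0.6739 -0.1359  0.1275] 113.5 max 11.01
top hub 0.62 [0.539 0.141 0.066]
top clay 0.94 [0.541 0.144 0.067]
top arrow_tip 0.71 [ 0.559 -0.004  0.057]
top pivot 0.65 [ 0.583 -0.15   0.146]
top feeler_tip 0.71 [ 0.567 -0.024  0.146]
top tape 0.59 [ 0.718 -0.007 -0.002]
top offcut 0.66 [ 0.393 -0.012  0.   ]
top brush 0.64 [ 0.429 -0.396  0.   ]
top spatula 0.8 [ 0.406  0.384 -0.002]
top sander 0.56 [ 0.765  0.186 -0.   ]
scene hub 0.92 [0.539 0.144 0.067]
scene clay 0.87 [0.539 0.145 0.065]
scene arrow_tip 0.7 [0.559 0.002 0.056]
scene pivot 0.76 [ 0.578 -0.147  0.148]
scene feeler_tip 0.93 [ 0.303 -0.365  0.152]
scene tape 0.75 [ 0.719 -0.007 -0.001]
scene offcut 0.64 [ 0.398 -0.011 -0.001]
scene mug 0.84 [ 0.667  0.4   -0.004]
scene brush 0.63 [ 0.433 -0.396  0.   ]
scene bottle 0.69 [ 0.659 -0.404  0.001]
scene spatula 0.73 [0.402 0.387 0.003]
scene sander 0.83 [0.77  0.192 0.003]
```

View pics/t4.png

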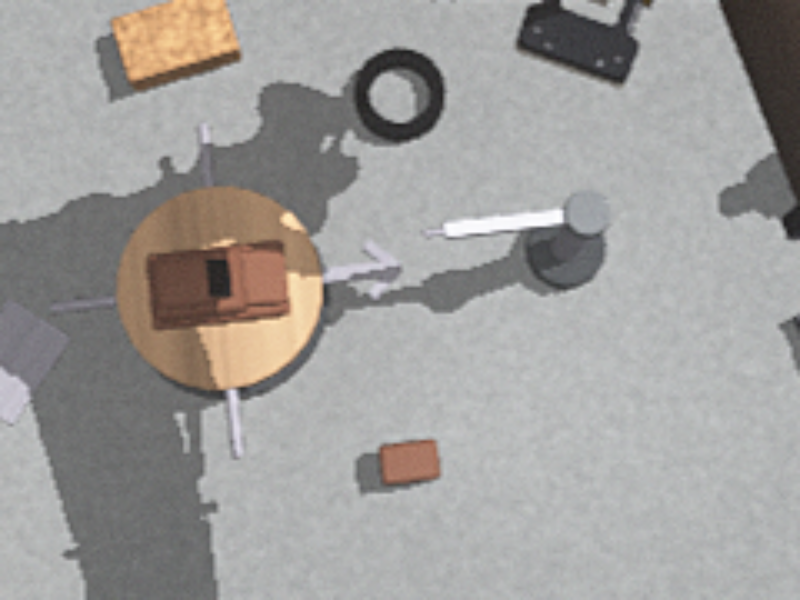

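The arrow tip at (400,268) points at the post foot, and the feeler needle at (428,233) points at the platter centre. Both are within about 1° of the goal, the clay is centred and the bystanders found haven't moved. I'm handing it in.

```bash
python3 -c "
from rig import bot
print(bot.finish_job())"
```

```text
the job is handed in; nothing more can be done
None
```

I handed the job in with no verdict returned: by camera the arrow arm points at the grey steel post and the feeler arm at the turntable's centre, each within about 1° (limit about 3°), the clay is in place, no bystander has moved, and the hand is clear.

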